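# Spot-check a dry-block heater with a surface thermometer

## Robot

A 6-joint arm with a two-finger parallel gripper is mounted at the origin on a cart in front of the work surface, level with it; the furniture and walls round the work are solid. World frame = base frame: x ahead of the robot, y to its left, z up, the work surface at z = 0. Lengths are in mm, angles in rad, forces in N, time in s.
With the tool pointing down it reaches from about 275 to 1000 mm from the base axis. Payload 8.4 kg.
Tool frame: the origin (TCP) lies between the finger pads; the fingertips stand 22 mm ahead of it and the grasp point (between the pads) lies 3 mm ahead of it; z points along the fingers, y is the line along which they close (so a half turn about z gives the same grasp; the last joint's range is limited). The gripper opens to 85 mm and grips with 20 to 120 N. Pads are 22 mm wide; open, the fingers measure 114 mm over their backs; the gripper's body (76 mm by 85 mm) begins 54 mm behind the grasp point. The pads swing forward as they close: fully open they stand 13 mm farther back than shut.
Start: joints at [1.106, 0.353, 1.633, -0, 1.155, -0.002], TCP at [279.034, 559.257, 229.781] pointing down, gripper open.
Joint ranges: [-2.63, 2.63], [-0.92, 2.1], [0.06, 2.66], [-1.3, 4.44], [0, 2.69], [-3.02, 3.02]. Speed limits (rad/s): [2.22, 2.22, 2.79, 3.14, 3.14, 3.14].

## Interface

Orientations are given as [roll, pitch, yaw] about the fixed x, y, z axes, in that order (R = Rz(yaw) Ry(pitch) Rx(roll)).
In Python, from rig import r, grab_frame gives the robot as it stands.
- The arm moves only by the shell command python3 -m inch 'ROWS' [FORCE]. ROWS is JSON, a list of rows, each a list of 7 numbers: the turn, a rotation vector about the tool's x, y, z as a fraction of full scale, then the shift along the tool's x, y, z as a fraction of full scale, then the closure, from 0 (fully open) to 1 (shut). In form: [[rx, ry, rz, dx, dy, dz, fingers], ...]. A call has 1 to 8 rows; each row shifts and turns the commanded pose from where the row before left it, along the tool's axes as they then stand; what a row does not reach is not made up. Full scale, the value 1, is 2.5 cm for a shift and pi rad for a turn. A row lasts 1/12 s, in which the tool goes at most 41.7 mm and 7.16 degrees, less where a joint would pass 70% of its speed; a pose out of reach is approached as far as the arm can. A call with a number of a shift or a turn outside -1 to 1 is refused whole. A call with a gripper value outside its range is refused whole. The fingers move at their own pace and stop on an object; FORCE is the grip in N (left out, the last holds). Time passes only in rows, so rows that do not move let the fingers close. It gives the time, the measured TCP pose, the force, the opening and the grip force at its end, in the units of the state.
- r.sense(): the state, without advancing time (a new reading comes with each control period).
- grab_frame(name): name is "scene" or "top" or "wrist"; returns a dict with "pixels" (400x640x3 uint8, red, green, blue), "z_map" (400x640 float32, mm along the optical axis (not along the pixel's ray), 0 where there is no reading), "vertical_fov" (degrees; the focal length in pixels is half the picture's height over the tangent of half this angle, whatever the lens; pixels are square), "cx", "cy" (the principal point, pixels), "dist" ([k1, k2, p1, p2, k3] as OpenCV has them; the pictures are not rectified), "cam_to_world" (4x4, takes a point from camera to world coordinates). Camera axes: x right, y down, z forward; pixel columns grow to the right and rows downward; lengths in mm; the calibration is good to about 2 mm. A picture is of the moment at which its call begins.
- r.sign_off(): hands the job in; it is judged then, once.
The state is a dict: "clock": time; "qpos": joint angles; "qvel": joint speeds; "joint_efforts": joint torques, N m; "eef_pos": TCP position; "tcp_rot": TCP orientation; "contact_force": force on the tool from outside, world axes, zero at the start; "wrist_torque": the same for the moment, N m; "opening": opening from 0.0 (shut) to 1.0 (fully open); "grasp_force": force on a finger pad.
Only numpy, scipy, OpenCV 4.12 (cv2) and the standard library are available. Lean on these libraries where they do the work, as an engineer would, in place of code of your own. Each camera call takes 0.05 s, during which the arm holds its last target. There are 200 camera calls.

## Task

Check the temperature of the dry-block heater at the round red dot on its metal block: lift the heater's clear cover by its bar and lower it gently, without letting it drop, onto its stop behind, and let go of it. Then draw the orange thermometer out of its leaning stand and press its sprung copper tip lightly onto the dot, with the thermometer upright, the tip wholly inside the dot and pushed about halfway in (a push of roughly 3 N). Finish while holding it pressed there, and leave the vials and the other things where they are.

Things in the scene. Friction and masses are not known exactly. Their poses are not given: they have to be found in the camera images.
- heater: white dry-block heater, fixed, 198 (x) by 226 mm (y); origin under its middle, on the bench, x towards its back. Grey metal block (x -37 to 89, y +-85 mm), top 85 mm up, level with the housing; two rows of vials in wells at x = 34 and 68 mm stand 15 mm proud, the front strip x = -37 to 17 mm is free. Front panel slopes down from 83 mm high at x = -47 to 49 mm at x = -97. The cover hides the block
- cover (a joint): angle (rad) of the heater's clear cover, a hood 144 x 196 x 36 mm, 0.22 kg, on a hinge along the heater's y at its back: 0 shut, grows as the front rises and swings back, 1.70 on its stop, a little past upright. The hinge does not hold it: let go below about 1.2 it falls shut, above that it falls back onto the stop, where its weight keeps it
- cover_hinge (a point): point on the cover's hinge axis, mid-width: 100 mm behind the heater's origin, 88 mm above the bench; axes as the heater's
- cover_bar (a point): middle of the cover's black round handle bar, 10 mm thick, 100 mm free length, parallel to the hinge, 44 mm ahead of the cover's front wall (room for a finger). Shut: 188 mm in front of the hinge axis and 20 mm above it, 108 mm above the bench, 40 mm of air below it. Moves and turns with the cover; gripped between two pads, the bar can turn in them
- stand: fixed stand: pale grey base 92 x 78 x 14 mm with a grey tube leaning 20 degrees, mouth towards the stand's -x; origin at the centre of the base's underside, z up. Mouth centre at x = -20, z = 92 mm; tube 28 mm outside, 11 mm bore, 48 mm long, open below
- thermometer: orange cordless thermometer, 0.1 kg, in the stand's tube, leaning 20 degrees (top towards the stand's -x). Origin on its axis at the handle's lower end, which rests on the tube's mouth; z up along the axis. Handle 24 mm (x) by 20 mm (y, flat ribbed sides), z = 0 to 98 mm; below it a steel stem 8 mm thick to z = -60 and the tip to z = -75 mm. Draw it out along its axis by 80 mm
- probe_tip (a point): centre of the flat copper end face, 8 mm in diameter, of the thermometer's sprung tip, 75 mm below the thermometer's origin along its axis when not pressed
- plunger (a joint): how far the sprung tip is pushed into the stem, in m: 0 free, 0.010 fully in. Spring: 1 N to start, 2.8 N halfway (5 mm), 4.5 N fully in; beyond that it is rigid
- dot: round adhesive measuring dot, 20 mm in diameter, red with a thin white edge and a small white centre, stuck flat on the free front strip of the heater's block, somewhere along its width; origin at its centre, on the block's top (85 mm above the bench)
- sample_1: screw-cap sample vial, 23 mm in diameter, 48 mm high, standing in a well of the heater's block (amber glass, white cap); origin at the centre of its underside; must stay in its well
- sample_2: screw-cap sample vial, 23 mm in diameter, 48 mm high, standing in a well of the heater's block (amber glass, blue cap); origin at the centre of its underside; must stay in its well
- sample_3: screw-cap sample vial, 23 mm in diameter, 48 mm high, standing in a well of the heater's block (clear glass, white cap); origin at the centre of its underside; must stay in its well
- sample_4: screw-cap sample vial, 23 mm in diameter, 48 mm high, standing in a well of the heater's block (clear glass, blue cap); origin at the centre of its underside; must stay in its well
- petri_dish: shallow clear dish with tablets, 65 mm in diameter, 13 mm high, on the bench; bystander; origin under its centre
- beaker: small clear beaker, 50 mm in diameter, 62 mm high, on the bench; bystander; origin under its centre
- timer: white wedge-shaped countdown timer, 69 x 70 x 34 mm, on the bench; bystander; origin under its centre
- weight: steel calibration weight, 24 mm in diameter, 30 mm high, on the bench between heater and stand; bystander; origin under its centre

How it is judged (in metres and radians):
On the way:
1. the cover is open against its stop and has been let go (value of joint cover above 1.62 rad and velocity of joint cover below 0.1 rad/s and distance between the grasp point and cover_bar above 0.05 m), for 0.2 s.
At the end, for the whole second after the job is handed in: Cover open on its stop (over 1.62 rad) and let go; thermometer held still in the fingers, clear of its stand, within 6 degrees of upright, tip on the block within 6 mm of the dot centre and pushed in by 1.5 to 8.8 mm, force on the heater 0.7 to 6 N (value of joint cover above 1.62 rad and distance between the grasp point and cover_bar above 0.05 m and horizontal distance between probe_tip and dot below 0.006 m and z of probe_tip in the frame of heater between 0.082 and 0.089 m and angle between the z axis of thermometer and the z axis of heater, either way round below 0.105 rad and value of joint plunger between 0.0015 and 0.0088 m and contact force between thermometer and heater between 0.7 and 6 N and contact force between the fingers and thermometer above 1 N and contact force between thermometer and stand below 0.1 N and linear speed of thermometer below 0.02 m/s); the arm keeps its last pose, push and grip.
It fails at once if the cover swings faster than 2.5 rad/s (dropped shut, or thrown or dropped onto its stop) (velocity of joint cover above 2.5 rad/s or velocity of joint cover below -2.5 rad/s).
It fails at once if the thermometer is pushed against the heater with more than 12 N (contact force between thermometer and heater above 12 N).
It fails at once if a sample vial or another thing standing round the work is moved by more than 25 mm (distance of any of sample_1, sample_2, sample_3, sample_4, petri_dish, beaker, timer, weight from where it was at the start of the episode above 0.025 m).
It also fails if it takes over 61 s, if anything falls off the work surface, if the arm or the gripper's body presses on something with over 40 N, if the wrist force passes 120 N, or if a joint passes its speed limit or range.

## Working session

There is one attempt and no reset: what is moved stays moved. The work goes in short steps, Python scripts to look and compute and a shell command to move; the robot and the scene stay as the last step left them, time stands still between calls to the robot, and variables do not carry over. Pictures are saved under pics/ and viewed, at most 10 in all, crops included, and the job is handed in when it is done.

```bash
ls; mkdir -p pics; cat > h.py <<'E'
import numpy as np, cv2
from rig import r, grab_frame
from scipy.spatial.transform import Rotation as R
def grab(n,save=None):
    f=grab_frame(n)
    if save: cv2.imwrite('pics/'+save,f['pixels'][:,:,::-1])
    return f
def K(f):
    fl=200/np.tan(np.radians(f['vertical_fov'])/2)
    return np.array([[fl,0,f['cx']],[0,fl,f['cy']],[0,0,1]])
def rays(f,uv):
    uv=np.asarray(uv,float).reshape(-1,1,2)
    n=cv2.undistortPoints(uv,K(f),np.array(f['dist'],float)).reshape(-1,2)
    return np.c_[n,np.ones(len(n))]
def plane(f,uv,z):
    T=np.array(f['cam_to_world']); d=rays(f,uv)@T[:3,:3].T; o=T[:3,3]
    return o+d*((z-o[2])/d[:,2])[:,None]
def depth(f,uv):
    T=np.array(f['cam_to_world']); uv=np.asarray(uv).reshape(-1,2).astype(int)
    z=f['z_map'][uv[:,1],uv[:,0]]
    return (rays(f,uv)*z[:,None])@T[:3,:3].T+T[:3,3]
E
python3 - <<'E'
from h import *
for n in('scene','top'):
    f=grab(n,n+'0.png'); print(n,f['vertical_fov'],np.round(f['cam_to_world'],2).tolist())
print(r.sense())
E
```

```text
pics
scene 53.23649135955209 [[0.74, -0.28, 0.61, -220.29], [-0.67, -0.33, 0.67, -651.81], [0.02, -0.9, -0.43, 655.59], [0.0, 0.0, 0.0, 1.0]]
top 56.42596512923035 [[-0.01, -0.98, 0.19, 351.78], [-1.0, 0.01, -0.02, 205.19], [0.02, -0.19, -0.98, 1009.31], [0.0, 0.0, 0.0, 1.0]]
{'clock': 0.1, 'qpos': array([ 1.10563953e+00,  3.53560831e-01,  1.63407521e+00, -2.03519462e-05,
        1.15520200e+00, -2.38265818e-03]), 'qvel': array([ 5.47565728e-05,  1.72286199e-04, -3.45925262e-03,  1.64620923e-03,
       -1.07066196e-03,  1.55511339e-04]), 'joint_efforts': array([-7.98673573e-04, -6.06351542e+01, -3.42815816e+01, -5.06959304e-05,
        3.96438612e-03,  7.71414830e-05]), 'eef_pos': array([278.81963373, 558.87136042, 229.1414241 ]), 'tcp_rot': array([-3.14034722e+00,  1.56418764e-05,  2.67882675e+00]), 'contact_force': array([ 0.78765364,  0.02407988, -0.26457322]), 'wrist_torque': array([-0.02417277, -0.03387493, -0.04934197]), 'grasp_force': 0.0, 'opening': 0.9998654751113989}
```

View pics/top0.png

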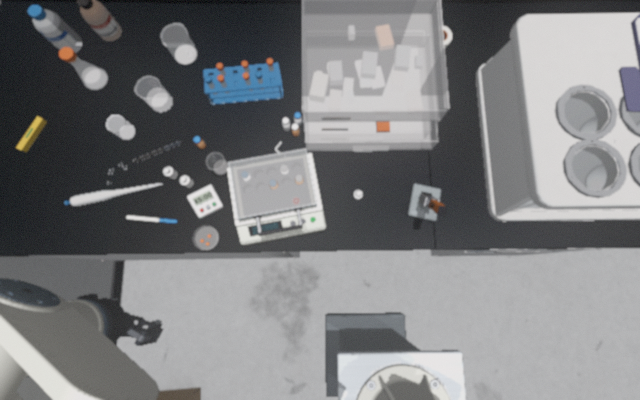

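View pics/scene0.png

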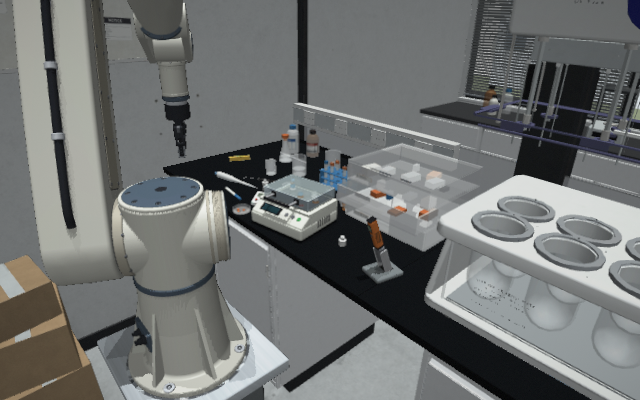

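The top view shows the heater around (276,197) with its bar near (275,222). The stand is at (425,202), the orange handle leans right to (437,204), and the weight is at (358,194). In the scene view the thermometer is at (375,235) and the heater at (295,205).

```bash
python3 - <<'E'
from h import *
a=cv2.imread('pics/top0.png');b=cv2.imread('pics/scene0.png')
c=cv2.resize(a[140:250,190:330],(700,550),interpolation=cv2.INTER_CUBIC)
cv2.imwrite('pics/c1.png',c)
c=cv2.resize(a[175:230,395:455],(400,366),interpolation=cv2.INTER_CUBIC)
d=cv2.resize(b[205:290,350:415],(400,523),interpolation=cv2.INTER_CUBIC)
o=np.zeros((523,800,3),np.uint8);o[:366,:400]=c;o[:,400:]=d
cv2.imwrite('pics/c2.png',o)
# orange thermometer points with depth
for n in('top','scene'):
    f=grab(n);p=f['pixels'];h=cv2.cvtColor(p,cv2.COLOR_RGB2HSV)
    m=((h[:,:,0]<14)&(h[:,:,1]>150)&(h[:,:,2]>60)).astype(np.uint8)
    box=(405,180,450,225) if n=='top' else (355,205,400,270)
    mm=np.zeros_like(m);mm[box[1]:box[3],box[0]:box[2]]=m[box[1]:box[3],box[0]:box[2]]
    v,u=np.nonzero(mm);P=depth(f,np.c_[u,v]);
    z=P[:,2];ok=(z>60)&(z<260);P=P[ok];print(n,len(P),P.min(0).round(),P.max(0).round())
    for lo in range(80,220,20):
        s=P[(P[:,2]>=lo)&(P[:,2]<lo+20)]
        if len(s):print(lo,len(s),s.mean(0).round(1))
E
```

```text
top 23 [487. -76. 123.] [518. -65. 179.]
120 2 [516.8 -73.3 127. ]
140 7 [507.6 -72.1 150.5]
160 14 [497.9 -69.3 170.5]
scene 227 [474. -92.  84.] [767.  48. 184.]
80 15 [610.3 -35.   93.7]
100 52 [507.5 -86.9 110.6]
120 54 [499.9 -86.6 130.1]
140 48 [494.3 -85.5 149.8]
160 54 [486.2 -83.2 170.9]
180 4 [490.9 -84.4 182. ]
```

View pics/c1.png

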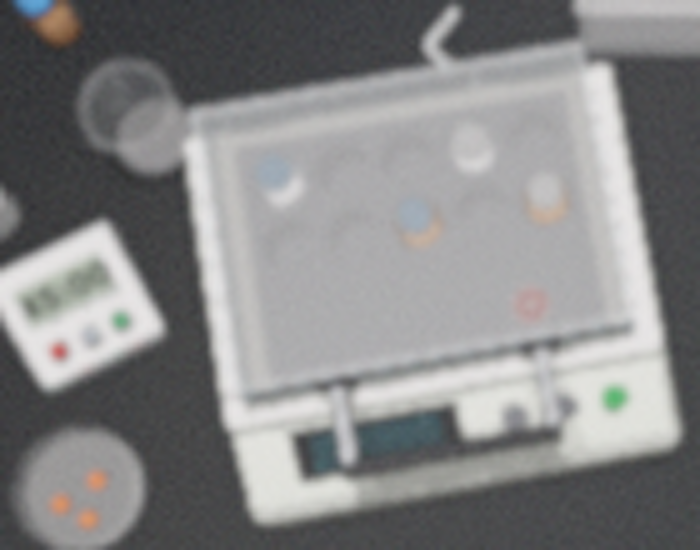

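View pics/c2.png

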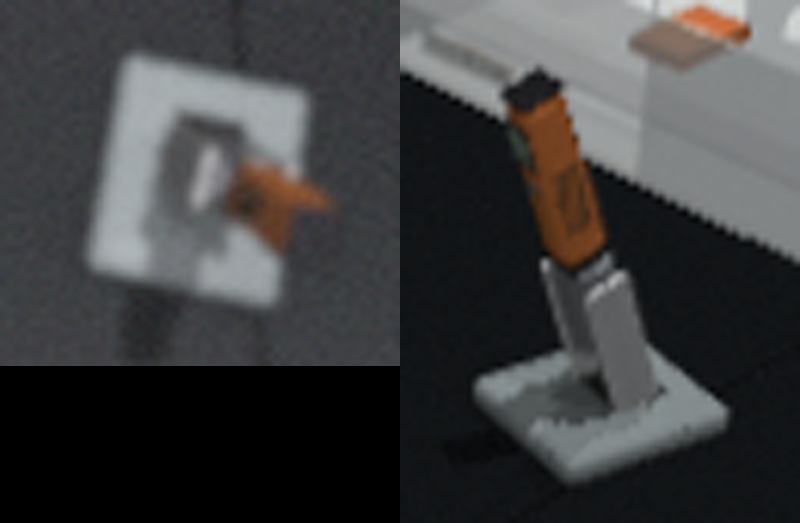

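The crops show the bar from (260,232.6) to (302,227) in top-image pixels and the dot at about (296,201). The heater front corners are near (241,244) and (326,229), and the stand leans towards the robot.

```bash
python3 - <<'E'
from h import *
f=grab('top');g=grab('scene')
c1=lambda L:(np.array(L)+.5)/5-.5+[190,140]
c2=lambda L:(np.array(L)+.5)/6.667-.5+[395,175]
def pr(n,P):
    print(n,P.round(1).tolist())
pr('bar ends z108',plane(f,c1([[350,463],[560,435]]),108))
pr('front z0',plane(f,c1([[258,523],[680,445]]),0))
pr('housing back-right corner z85, rib front edge z83',plane(f,c1([[608,65],[660,355],[225,430]]),84))
pr('cover front top edge z121',plane(f,c1([[250,397],[630,325]]),121))
pr('hood back edge z~121',plane(f,c1([[190,115],[583,45]]),121))
pr('dot',plane(f,c1([[531,305]]),85))
p=f['pixels'].astype(int);m=(p[:,:,0]-p[:,:,1]>25)&(p[:,:,0]-p[:,:,2]>20);v,u=np.nonzero(m[196:206,290:302]);print('dot px',u.mean()+290,v.mean()+196,len(u));pr('dot2',plane(f,[[u.mean()+290,v.mean()+196]],85))
S=plane(f,c2([[128,52],[308,92],[280,305],[90,270]]),14);pr('stand z14',S);pr('c',S.mean(0))
e=(S[0]+S[1]-S[2]-S[3])/2;print('yaw,len',np.degrees(np.arctan2(e[1],e[0])),np.hypot(*e[:2]))
pr('box top depth',depth(f,[[303,60],[305,145],[437,145],[340,100],[443,60],[360,2]]))
# scene cross-check via depth: thermo black cap + axis
h=cv2.cvtColor(g['pixels'],cv2.COLOR_RGB2HSV)
m=((h[:,:,0]<14)&(h[:,:,1]>150)&(h[:,:,2]>60));v,u=np.nonzero(m[212:252,362:392]);P=depth(g,np.c_[u+362,v+212]);P=P[(P[:,2]>90)&(P[:,2]<190)&(P[:,0]<540)]
A=np.c_[np.ones(len(P)),P[:,2]];s=np.linalg.lstsq(A,P[:,:2],rcond=None)[0];print('axis fit at z 90,135,180',[(s[0]+s[1]*z).round(1) for z in(90,135,180)],s[1])
E
```

```text
bar ends z108 [[448.3, 345.1, 108.0], [460.6, 243.9, 108.0]]
front z0 [[428.3, 410.4, 0.0], [467.4, 183.4, 0.0]]
housing back-right corner z85, rib front edge z83 [[655.8, 219.6, 84.0], [503.3, 194.6, 84.0], [468.1, 410.9, 84.0]]
cover front top edge z121 [[479.2, 391.3, 121.0], [512.1, 209.4, 121.0]]
hood back edge z~121 [[619.5, 424.7, 121.0], [654.1, 231.4, 121.0]]
dot [[529.4, 259.3, 85.0]]
dot px 295.5 200.0 2
dot2 [[531.0, 260.1, 85.0]]
stand z14 [[590.6, -60.9, 14.0], [572.9, -134.1, 14.0], [484.8, -116.2, 14.0], [499.9, -40.0, 14.0]]
c [537.1, -87.8, 14.0]
yaw,len -12.24636347108843 91.5491873653203
box top depth [[842.2, 235.2, 208.3], [707.3, 238.5, -3.8], [703.8, -138.6, -3.5], [740.9, 150.3, 208.4], [841.3, -96.0, 206.4], [996.4, 96.0, 206.8]]
axis fit at z 90,135,180 [array([513.8, -87.8]), array([498.4, -85.8]), array([482.9, -83.8])] [-0.34380012  0.04354052]
```

```bash
cat >> h.py <<'E'
def to(p,rpy=None,maxmm=22,s=None):
    """translation (tool axes, units) then rotation (tool axes, units of pi) to reach p / rpy"""
    s=s or r.sense(); M=R.from_euler('xyz',s['tcp_rot']); d=np.array(p)-s['eef_pos']
    t=M.inv().apply(d)/25; n=max(1,int(np.ceil(np.linalg.norm(d)/maxmm)))
    print('pos',s['eef_pos'].round(1),'rpy',s['tcp_rot'].round(3),'F',s['contact_force'].round(1),'grip',round(float(s['grasp_force']),1),'op',round(float(s['opening']),3),'t',round(s['clock'],2))
    print('shift rows',n,'x',(t/n).round(3))
    if rpy is not None:
        w=(M.inv()*(rpy if isinstance(rpy,R) else R.from_euler('xyz',rpy))).as_rotvec()/np.pi
        k=max(1,int(np.ceil(np.linalg.norm(w)/.036))); print('turn rows',k,'x',(w/k).round(4))
def down(yaw): return R.from_euler('xyz',[np.pi,0,np.radians(yaw)])
E
python3 - <<'E'
from h import *
to([454.5,295,230],down(100.3))
E
```

```text
pos [279.  559.1 229.5] rpy [-3.141 -0.     2.679] F [ 0.1 -0.   0.8] grip 0.0 op 0.998 t 0.3
shift rows 15 x [-0.733 -0.421 -0.001]
turn rows 9 x [-0.      0.      0.0328]
```

```bash
python3 -m inch '[[0,0,0,-0.73,-0.42,0,0.5],[0,0,0,-0.73,-0.42,0,0.5],[0,0,0,-0.73,-0.42,0,0.5],[0,0,0,-0.73,-0.42,0,0.5],[0,0,0,-0.73,-0.42,0,0.5],[0,0,0,-0.73,-0.42,0,0.5],[0,0,0,-0.73,-0.42,0,0.5],[0,0,0,-0.73,-0.42,0,0.5]]'
python3 -m inch '[[0,0,0,-0.73,-0.42,0,0.5],[0,0,0,-0.73,-0.42,0,0.5],[0,0,0,-0.73,-0.42,0,0.5],[0,0,0,-0.73,-0.42,0,0.5],[0,0,0,-0.73,-0.42,0,0.5],[0,0,0,-0.73,-0.42,0,0.5],[0,0,0,-0.73,-0.42,0,0.5],[0,0,0.033,0,0,0,0.5]]'
python3 -m inch '[[0,0,0.033,0,0,0,0.5],[0,0,0.033,0,0,0,0.5],[0,0,0.033,0,0,0,0.5],[0,0,0.033,0,0,0,0.5],[0,0,0.033,0,0,0,0.5],[0,0,0.033,0,0,0,0.5],[0,0,0.033,0,0,0,0.5],[0,0,0.033,0,0,0,0.5]]'
python3 - <<'E'
from h import *
to([454.5,295,200],down(100.3))
f=grab('wrist','w1.png'); print(np.round(f['cam_to_world'],2).tolist())
E
```

```text
clock: 0.97
eef_pos: [372.6, 418.0, 229.8]
tcp_rot: [3.142, 0.0, 2.679]
contact_force: [0.1, 0.1, 0.2]
opening: 0.497
grasp_force: 0.0
clock: 1.63
eef_pos: [455.2, 293.6, 229.8]
tcp_rot: [-3.141, 0.001, 2.576]
contact_force: [0.0, 0.5, 0.7]
opening: 0.498
grasp_force: 0.0
clock: 2.3
eef_pos: [453.6, 296.1, 229.8]
tcp_rot: [-3.142, 0.0, 1.741]
contact_force: [-0.3, -0.3, 0.3]
opening: 0.502
grasp_force: 0.0
pos [453.6 296.1 229.8] rpy [-3.142  0.     1.741] F [-0.3 -0.3  0.3] grip 0.0 op 0.502 t 2.3
shift rows 2 x [-0.024  0.014  0.595]
turn rows 1 x [-0.      0.     -0.0032]
[[0.99, 0.16, 0.04, 441.12], [0.17, -0.95, -0.26, 362.34], [-0.0, 0.27, -0.96, 373.2], [0.0, 0.0, 0.0, 1.0]]
```

View pics/w1.png

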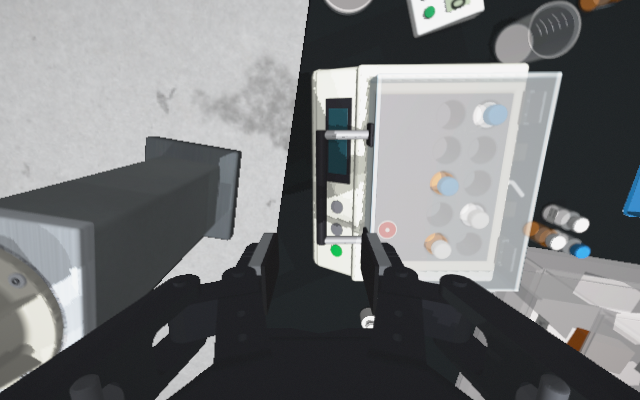

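The bar runs from (322,133) to (322,242), parallel to the pads, and the dot is at (388,230).

```bash
python3 - <<'E'
from h import *
f=grab('wrist')
p=f['pixels'].astype(int);m=(p[:,:,0]-p[:,:,1]>25)&(p[:,:,0]-p[:,:,2]>20);v,u=np.nonzero(m[215:246,374:402]);u=u+374;v=v+215
c,_=cv2.minEnclosingCircle(np.c_[u,v].astype(np.float32));print(c,len(u))
B=plane(f,[[322,133],[322,242]],108);print('bar',B.round(1).tolist(),B.mean(0).round(1))
print('dot',plane(f,[c],85).round(1))
# heater corners: front bottom? housing right/left edges at x front ridge; hood front corners z121
print('vial depth/bar depth',depth(f,[[322,150],[322,190],[322,225],[335,270]]).round(1).tolist())
to([454.5,295,111],down(100.3))
E
```

```text
(387.5, 228.5) 198
bar [[446.3, 347.2, 108.0], [463.3, 244.9, 108.0]] [454.8 296.  108. ]
dot [[530.  260.8  85. ]]
vial depth/bar depth [[448.6, 333.1, 112.7], [454.6, 297.2, 111.6], [460.2, 263.5, 111.2], [487.8, 192.1, 62.4]]
pos [453.7 296.1 229.8] rpy [-3.142  0.     1.744] F [0.1 0.  0.2] grip 0.0 op 0.498 t 2.4
shift rows 6 x [-0.008  0.004  0.792]
turn rows 1 x [-0.      0.     -0.0021]
```

```bash
python3 -m inch '[[0,0,0,0,0.04,0.79,0.5],[0,0,0,0,0,0.79,0.5],[0,0,0,0,0,0.79,0.5],[0,0,0,0,0,0.79,0.5],[0,0,0,0,0,0.79,0.5],[0,0,0,0,0,0.79,0.5],[0,0,0,0,0,0,0.5],[0,0,0,0,0,0,0.8]]' 40
python3 -m inch '[[0,0,0,0,0,0,1],[0,0,0,0,0,0,1],[0,0,0,0,0,0,1],[0,0,0,0,0,0,1],[0,0,0,0,0,0,1]]' 40
```

```text
clock: 3.07
eef_pos: [454.1, 295.9, 110.8]
tcp_rot: [-3.14, 0.001, 1.748]
contact_force: [-0.4, -0.7, 0.1]
opening: 0.372
grasp_force: 0.0
clock: 3.48
eef_pos: [455.0, 296.5, 112.0]
tcp_rot: [3.141, -0.0, 1.746]
contact_force: [-0.5, 0.3, -0.4]
opening: 0.003
grasp_force: 0.0
```

```bash
python3 - <<'E'
from h import *
f=grab('wrist');p=f['pixels'][:,:,::-1];g=grab('scene')['pixels'][:,:,::-1]
o=np.zeros((600,640,3),np.uint8);o[:400]=p;o[400:,:]=cv2.resize(g[150:250,180:400],(640,291))[40:240]
cv2.imwrite('pics/w2.png',o);print(r.sense()['grasp_force'],r.sense()['opening'])
E
```

```text
0.0 -0.0002286034618080099
```

View pics/w2.png

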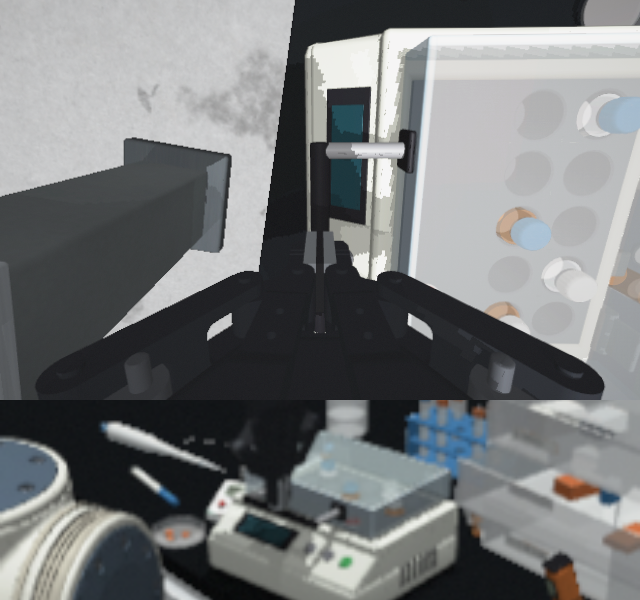

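The fingers closed fully, and the bar runs at column 319 and disappears at the fingertips near row 235. Next I compare bar and fingertip heights by depth.

```bash
python3 - <<'E'
from h import *
f=grab('wrist')
for uv in([319,165],[319,185],[319,205],[319,225],[311,245],[328,245],[311,255],[328,255],[319,255],[311,265],[405,150],[360,150]):
    print(uv,depth(f,[uv]).round(1)[0])
g=grab('scene');print(np.round(f['cam_to_world'],3).tolist(),f['vertical_fov'])
to([455,296,112])
E
```

```text
[319, 165] [445.8 339.  111.2]
[319, 185] [447.6 329.2 111.7]
[319, 205] [449.3 319.3 113. ]
[319, 225] [451.2 308.3 111.7]
[311, 245] [448.  306.1 132.6]
[328, 245] [455.5 307.5 132.8]
[311, 255] [448.2 306.5 143. ]
[328, 255] [455.2 307.6 142.8]
[319, 255] [451.5 306.8 142.6]
[311, 265] [448.6 305.6 149.8]
[405, 150] [484.9 353.5 113.1]
[360, 150] [464.  349.6 111.5]
[[0.985, 0.168, 0.046, 441.85], [0.174, -0.949, -0.262, 362.526], [0.0, 0.266, -0.964, 255.074], [0.0, 0.0, 0.0, 1.0]] 68.11018663371028
pos [454.8 296.4 111.5] rpy [ 3.141 -0.     1.746] F [-0.6  0.6  2.1] grip 0.9 op -0.002 t 3.68
shift rows 1 x [-0.016  0.006 -0.019]
```

```bash
python3 - <<'E'
from h import *
f=grab('wrist')
for c in (305,309,314,319,324,330,335):
    print(c,[tuple(depth(f,[[c,v]])[0].round(0).astype(int)[1:]) for v in range(216,246,4)])
E
```

```text
305 [(np.int64(272), np.int64(-1)), (np.int64(268), np.int64(-1)), (np.int64(265), np.int64(0)), (np.int64(261), np.int64(0)), (np.int64(363), np.int64(255)), (np.int64(253), np.int64(0)), (np.int64(248), np.int64(-1)), (np.int64(306), np.int64(131))]
309 [(np.int64(289), np.int64(45)), (np.int64(285), np.int64(43)), (np.int64(282), np.int64(43)), (np.int64(279), np.int64(43)), (np.int64(306), np.int64(117)), (np.int64(306), np.int64(123)), (np.int64(306), np.int64(126)), (np.int64(306), np.int64(132))]
314 [(np.int64(312), np.int64(111)), (np.int64(310), np.int64(110)), (np.int64(309), np.int64(112)), (np.int64(306), np.int64(110)), (np.int64(307), np.int64(118)), (np.int64(306), np.int64(122)), (np.int64(306), np.int64(127)), (np.int64(307), np.int64(132))]
319 [(np.int64(313), np.int64(112)), (np.int64(311), np.int64(111)), (np.int64(309), np.int64(112)), (np.int64(307), np.int64(111)), (np.int64(307), np.int64(117)), (np.int64(307), np.int64(122)), (np.int64(307), np.int64(128)), (np.int64(307), np.int64(131))]
324 [(np.int64(313), np.int64(111)), (np.int64(312), np.int64(112)), (np.int64(309), np.int64(112)), (np.int64(307), np.int64(111)), (np.int64(307), np.int64(117)), (np.int64(307), np.int64(123)), (np.int64(307), np.int64(127)), (np.int64(307), np.int64(132))]
330 [(np.int64(297), np.int64(60)), (np.int64(293), np.int64(58)), (np.int64(290), np.int64(58)), (np.int64(287), np.int64(58)), (np.int64(307), np.int64(116)), (np.int64(308), np.int64(122)), (np.int64(308), np.int64(127)), (np.int64(308), np.int64(131))]
335 [(np.int64(298), np.int64(62)), (np.int64(294), np.int64(60)), (np.int64(291), np.int64(60)), (np.int64(288), np.int64(60)), (np.int64(285), np.int64(59)), (np.int64(282), np.int64(60)), (np.int64(280), np.int64(61)), (np.int64(304), np.int64(122))]
```

The depth scan puts the closed fingertips at z of about 115, on top of the bar, about 25 mm short of the stated geometry. I reopen, go lower in steps and watch the force.

```bash
python3 -m inch '[[0,0,0,0,0,0,0.5],[0,0,0,0,0,0,0.5],[0,0,0,0,0,0,0.5],[0,0,0,0,0,0,0.5],[0,0,0,0,0,0.2,0.5],[0,0,0,0,0,0.2,0.5],[0,0,0,0,0,0.2,0.5],[0,0,0,0,0,0.2,0.5]]'
python3 - <<'E'
from h import *
f=grab('wrist','w3.png')
for c in (266,272,278,366,372,378):
    print(c,[tuple(int(x) for x in depth(f,[[c,v]])[0].round(0)) for v in range(208,256,6)])
to([454.8,296.4,111])
E
```

```text
clock: 4.4
eef_pos: [454.5, 296.1, 90.5]
tcp_rot: [-3.141, 0.0, 1.746]
contact_force: [0.2, -0.0, 0.1]
opening: 0.503
grasp_force: 0.0
266 [(411, 281, 0), (411, 275, -1), (412, 269, -3), (413, 264, -2), (413, 259, -1), (426, 302, 104), (428, 303, 111), (429, 303, 117)]
272 [(416, 281, -1), (417, 277, 1), (417, 270, -2), (418, 266, -1), (418, 260, -1), (429, 303, 104), (430, 303, 110), (431, 301, 112)]
278 [(421, 282, -1), (421, 277, -1), (422, 272, -1), (423, 267, -1), (424, 261, -1), (424, 255, -2), (432, 295, 94), (432, 292, 94)]
366 [(477, 316, 71), (478, 312, 71), (478, 309, 72), (479, 305, 71), (480, 301, 71), (473, 310, 104), (472, 310, 110), (473, 307, 110)]
372 [(480, 317, 73), (481, 313, 73), (482, 310, 73), (483, 306, 73), (483, 302, 72), (476, 311, 105), (475, 311, 111), (474, 311, 117)]
378 [(483, 318, 75), (484, 314, 74), (484, 311, 75), (486, 307, 74), (486, 304, 75), (479, 312, 104), (477, 311, 111), (476, 311, 117)]
pos [454.  295.9  89.6] rpy [-3.140e+00  1.000e-03  1.746e+00] F [-0.9 -0.2 -1.4] grip 0.0 op 0.501 t 4.45
shift rows 1 x [ 0.015  0.034 -0.855]
```

```bash
python3 -m inch '[[0,0,0,0,0,0.2,0.5],[0,0,0,0,0,0,0.75],[0,0,0,0,0,0,1],[0,0,0,0,0,0,1],[0,0,0,0,0,0,1],[0,0,0,0,0,0,1]]' 40
```

```text
clock: 4.95
eef_pos: [455.2, 296.4, 86.6]
tcp_rot: [3.141, -0.0, 1.746]
contact_force: [3.3, -0.2, -1.0]
opening: 0.102
grasp_force: 38.9
```

```bash
python3 - <<'E'
import numpy as np
a=np.radians(6.07+np.r_[np.arange(0,97,4),97.4]);y=-np.cos(a)*189/25;z=-np.sin(a)*189/25
for i,(p,q) in enumerate(zip(np.diff(y),np.diff(z))):print(i,round(p,2),round(q,2),end='; ' if i%8<7 else '\n')
E
```

```text
0 0.07 -0.52; 1 0.11 -0.52; 2 0.15 -0.51; 3 0.18 -0.5; 4 0.22 -0.48; 5 0.25 -0.47; 6 0.28 -0.45; 7 0.31 -0.43
8 0.34 -0.4; 9 0.37 -0.38; 10 0.39 -0.35; 11 0.42 -0.32; 12 0.44 -0.29; 13 0.46 -0.26; 14 0.47 -0.23; 15 0.49 -0.2
16 0.5 -0.16; 17 0.51 -0.13; 18 0.52 -0.09; 19 0.52 -0.05; 20 0.53 -0.02; 21 0.53 0.02; 22 0.52 0.06; 23 0.52 0.09
24 0.18 0.04;
```

```bash
python3 -m inch '[[0,0,0,0,0.07,-0.52,1],[0,0,0,0,0.11,-0.52,1],[0,0,0,0,0.15,-0.51,1],[0,0,0,0,0.18,-0.5,1],[0,0,0,0,0.22,-0.48,1],[0,0,0,0,0.25,-0.47,1]]' 35
python3 - <<'E'
from h import *
f=grab('wrist','w4.png');to([0,0,0])
E
```

```text
clock: 5.45
eef_pos: [478.5, 300.6, 161.8]
tcp_rot: [-3.141, -0.0, 1.746]
contact_force: [2.5, 1.1, -5.5]
opening: 0.097
grasp_force: 37.2
pos [479.8 300.9 164. ] rpy [ 3.141 -0.     1.746] F [-4.5 -1.9  3.4] grip 37.6 op 0.103 t 5.5
shift rows 27 x [-0.315 -0.778  0.242]
```

Opening still shows the bar held and forces are low, so I continue.

```bash
python3 -m inch '[[0,0,0,0,0.28,-0.45,1],[0,0,0,0,0.31,-0.43,1],[0,0,0,0,0.34,-0.40,1],[0,0,0,0,0.37,-0.38,1],[0,0,0,0,0.39,-0.35,1],[0,0,0,0,0.42,-0.32,1],[0,0,0,0,0.44,-0.29,1]]'
python3 -m inch '[[0,0,0,0,0.46,-0.26,1],[0,0,0,0,0.47,-0.23,1],[0,0,0,0,0.49,-0.2,1],[0,0,0,0,0.5,-0.16,1],[0,0,0,0,0.51,-0.13,1]]'
```

```text
clock: 6.08
eef_pos: [539.7, 311.5, 227.9]
tcp_rot: [-3.138, -0.0, 1.746]
contact_force: [-9.6, -1.8, 13.1]
opening: 0.101
grasp_force: 38.1
clock: 6.5
eef_pos: [601.3, 322.5, 252.2]
tcp_rot: [-3.141, -0.001, 1.746]
contact_force: [-2.6, 0.4, 4.0]
opening: 0.104
grasp_force: 38.4
```

```bash
python3 -m inch '[[0,0,0,0,0.52,-0.09,1],[0,0,0,0,0.52,-0.05,1],[0,0,0,0,0.53,-0.02,1],[0,0,0,0,0.53,0.02,1],[0,0,0,0,0.35,0.04,1],[0,0,0,0,0.3,0.04,1]]'
python3 -m inch '[[0,0,0,0,0.2,0.04,1],[0,0,0,0,0.15,0.03,1],[0,0,0,0,0.12,0.02,1],[0,0,0,0,0,0,1]]'
```

```text
clock: 7.0
eef_pos: [669.5, 334.6, 252.8]
tcp_rot: [-3.141, -0.001, 1.746]
contact_force: [-1.8, 1.6, -6.1]
opening: 0.098
grasp_force: 38.8
clock: 7.33
eef_pos: [680.7, 336.5, 250.2]
tcp_rot: [-3.141, -0.0, 1.746]
contact_force: [-1.0, 3.6, 1.0]
opening: 0.103
grasp_force: 39.7
```

```bash
python3 -m inch '[[0,0,0,0,0.08,0.02,1],[0,0,0,0,0.08,0.02,1],[0,0,0,0,0,0,1]]'
python3 -m inch '[[0,0,0,0,0.08,0.02,1],[0,0,0,0,0.08,0.02,1],[0,0,0,0,0,0,1]]'
```

```text
clock: 7.58
eef_pos: [683.6, 337.0, 249.5]
tcp_rot: [-3.139, -0.0, 1.746]
contact_force: [-5.7, 3.8, 2.9]
opening: 0.098
grasp_force: 40.0
clock: 7.83
eef_pos: [683.8, 337.1, 249.3]
tcp_rot: [-3.131, 0.001, 1.746]
contact_force: [-23.5, -2.4, 14.2]
opening: 0.101
grasp_force: 41.3
```

The force shows the cover is on its stop. I ease off, open and rise.

```bash
python3 -m inch '[[0,0,0,0,-0.12,-0.02,1],[0,0,0,0,0,0,1],[0,0,0,0,0,0,0.9],[0,0,0,0,0,0,0.7],[0,0,0,0,0,0,0.5],[0,0,0,0,0,0,0.5],[0,0,0,0,0,0,0.5]]' 20
python3 -m inch '[[0,0,0,0,0,-0.4,0.5],[0,0,0,0,0,-0.8,0.5],[0,0,0,0,0,-0.8,0.5],[0,0,0,0,0,-0.8,0.5],[0,0,0,0,0,-0.8,0.5],[0,0,0,0,0,0,0.5]]'
python3 - <<'E'
from h import *
a=grab('scene')['pixels'];b=grab('top','top1.png')['pixels'];w=grab('wrist','w5.png')['pixels']
o=np.zeros((600,800,3),np.uint8);o[:300,:400]=cv2.resize(a[100:300,180:440],(400,300));o[:300,400:]=cv2.resize(b[100:250,200:400],(400,300));o[300:,:480]=cv2.resize(w,(480,300))
cv2.imwrite('pics/m1.png',o[:,:,::-1]);to([0,0,0])
E
```

```text
clock: 8.42
eef_pos: [685.8, 336.7, 248.8]
tcp_rot: [3.141, 0.0, 1.745]
contact_force: [-1.1, -0.3, 0.6]
opening: 0.501
grasp_force: 0.0
clock: 8.92
eef_pos: [687.2, 337.7, 345.1]
tcp_rot: [3.134, -0.002, 1.746]
contact_force: [-0.2, 0.1, 1.1]
opening: 0.499
grasp_force: 0.0
pos [685.5 336.9 338.9] rpy [3.142 0.    1.746] F [-0.5 -0.4 -0.4] grip 0.0 op 0.501 t 9.07
shift rows 38 x [-0.224 -0.772  0.357]
```

View pics/m1.png

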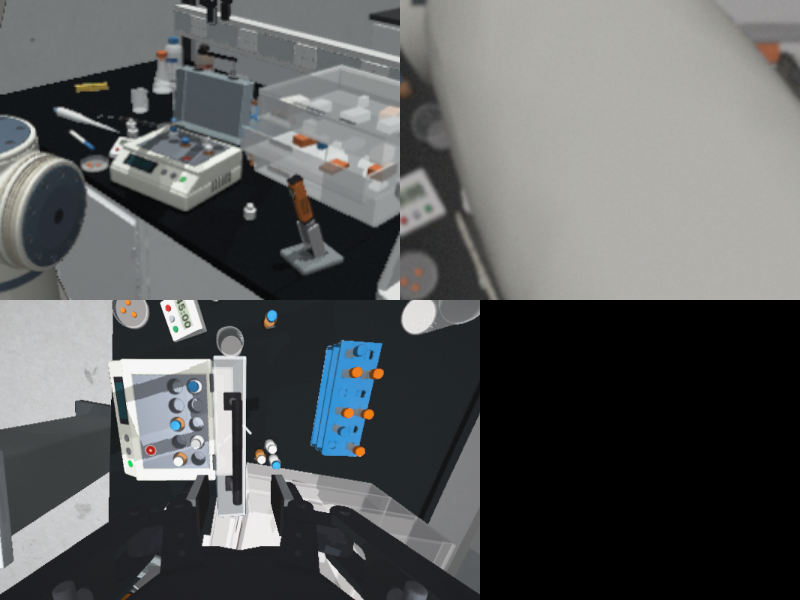

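The cover stands open behind the heater at rest and the vials are in place. The dot is visible at about (200,200) in the wrist picture. Next is the dot measurement and the move to the thermometer.

```bash
cat >> h.py <<'E'
def leanR(yaw=-12.2,t=20):
    a,b=np.radians([yaw,t]);u=np.array([-np.sin(b)*np.cos(a),-np.sin(b)*np.sin(a),np.cos(b)])
    y=np.array([-np.sin(a),np.cos(a),0]);z=-u
    return R.from_matrix(np.c_[np.cross(y,z),y,z]),u
E
python3 - <<'E'
from h import *
f=grab('wrist');p=f['pixels'].astype(int)
m=((p[:,:,0]-p[:,:,1]>60)&(p[:,:,0]-p[:,:,2]>60)).astype(np.uint8);m[:, :180]=0;m[:,220:]=0;m[:180]=0;m[220:]=0
v,u=np.nonzero(m);c,rad=cv2.minEnclosingCircle(np.c_[u,v].astype(np.float32));print(c,rad,len(u),'dot',plane(f,[c],85).round(1),depth(f,[c]).round(1))
L,ax=leanR();o=np.array([517.6,-83.6,92]);G=o+35*ax
print('grasp tcp',G.round(1));to(G+130*ax,L,maxmm=24);print(r.sense()['qpos'].round(2))
E
```

```text
(200.72579956054688, 200.4193572998047) 6.470336437225342 117 dot [[529.6 260.   85. ]] [[528.7 260.7  85.5]]
grasp tcp [505.9 -81.1 124.9]
pos [685.2 336.8 338. ] rpy [-3.14   0.     1.746] F [ 0.1 -0.6 -0.6] grip 0.0 op 0.503 t 9.12
shift rows 20 x [-0.727 -0.581  0.183]
turn rows 11 x [-0.006  -0.0089 -0.0339]
[ 0.45  0.51  1.16 -0.    1.47  0.28]
```

```bash

python3 -m inch '[[0,0,0,-0.7,-0.58,0.1,0.5],[0,0,0,-0.73,-0.58,0.15,0.3],[0,0,0,-0.73,-0.58,0.18,0],[0,0,0,-0.73,-0.58,0.18,0],[0,0,0,-0.73,-0.58,0.18,0],[0,0,0,-0.73,-0.58,0.18,0],[0,0,0,-0.73,-0.58,0.18,0],[0,0,0,-0.73,-0.58,0.18,0]]'
python3 -m inch '[[0,0,0,-0.73,-0.58,0.18,0],[0,0,0,-0.73,-0.58,0.18,0],[0,0,0,-0.73,-0.58,0.18,0],[0,0,0,-0.73,-0.58,0.18,0],[0,0,0,-0.73,-0.58,0.18,0],[0,0,0,-0.73,-0.58,0.18,0],[0,0,0,-0.73,-0.58,0.18,0],[0,0,0,-0.73,-0.58,0.18,0]]'
python3 -m inch '[[0,0,0,-0.73,-0.58,0.18,0],[0,0,0,-0.73,-0.58,0.18,0],[0,0,0,-0.73,-0.58,0.18,0],[-0.006,-0.009,-0.034,0,0,0,0],[-0.006,-0.009,-0.034,0,0,0,0],[-0.006,-0.009,-0.034,0,0,0,0],[-0.006,-0.009,-0.034,0,0,0,0],[-0.006,-0.009,-0.034,0,0,0,0]]'
python3 -m inch '[[-0.006,-0.009,-0.034,0,0,0,0],[-0.006,-0.009,-0.034,0,0,0,0],[-0.006,-0.009,-0.034,0,0,0,0],[-0.006,-0.009,-0.034,0,0,0,0],[-0.006,-0.009,-0.034,0,0,0,0],[-0.006,-0.009,-0.034,0,0,0,0],[0,0,0,0,0,0,0]]'
python3 - <<'E'
from h import *
L,ax=leanR();o=np.array([517.6,-83.6,92]);to(o+165*ax,L,maxmm=24)
f=grab('wrist','w6.png')
h=cv2.cvtColor(f['pixels'],cv2.COLOR_RGB2HSV);m=(h[:,:,0]<14)&(h[:,:,1]>130)&(h[:,:,2]>50)
v,u=np.nonzero(m);P=depth(f,np.c_[u,v]);k=(np.hypot(P[:,0]-498,P[:,1]+80)<70)&(P[:,2]>80)&(P[:,2]<220)
Q=(P[k]-o)@np.c_[L.as_matrix()[:,0],L.as_matrix()[:,1],ax]
print(k.sum(),Q.min(0).round(1),Q.max(0).round(1))
for a in range(0,100,15):
    s=Q[(Q[:,2]>=a)&(Q[:,2]<a+15)]
    if len(s)>5:print(a,len(s),'x',np.percentile(s[:,0],[3,50,97]).round(1),'y',np.percentile(s[:,1],[3,50,97]).round(1))
E
```

```text
clock: 9.78
eef_pos: [595.3, 172.7, 304.2]
tcp_rot: [-3.139, 0.0, 1.746]
contact_force: [0.7, -0.3, -0.1]
opening: 1.002
grasp_force: 0.0
clock: 10.45
eef_pos: [506.4, 9.0, 268.5]
tcp_rot: [-3.14, -0.0, 1.746]
contact_force: [0.5, -0.5, 0.1]
opening: 0.999
grasp_force: 0.0
clock: 11.12
eef_pos: [473.7, -51.5, 255.2]
tcp_rot: [3.09, 0.16, 2.282]
contact_force: [0.9, -0.1, 0.4]
opening: 1.001
grasp_force: 0.0
clock: 11.7
eef_pos: [472.6, -51.6, 254.8]
tcp_rot: [-3.138, 0.351, 2.94]
contact_force: [-1.0, -0.6, 0.2]
opening: 1.001
grasp_force: 0.0
pos [472.6 -51.6 254.8] rpy [-3.138  0.351  2.94 ] F [-1.  -0.6  0.2] grip 0.0 op 1.001 t 11.7
shift rows 1 x [ 0.329 -0.869  0.213]
turn rows 1 x [-0.      0.0006  0.0032]
33 [-7.5 -6.7  2.6] [12.  12.1 96.1]
0 7 x [ 9.2  9.9 11.7] y [-6.3  5.8 10.1]
45 6 x [-1.1  6.3 11.6] y [-0.5 10.1 12. ]
75 13 x [-6.5 11.1 12. ] y [-3.9  8.9 12.1]
```

View pics/w6.png

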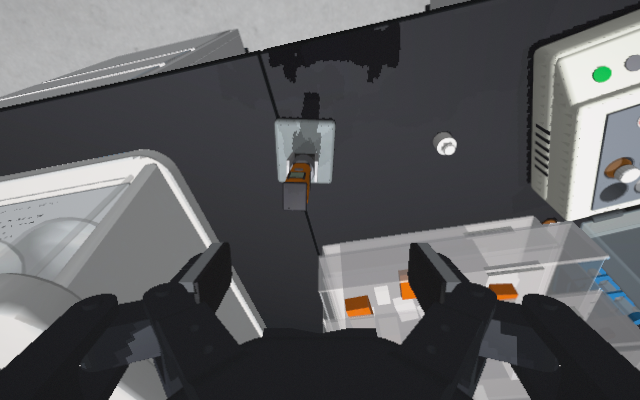

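The handle's dark cap is at (296,195), with the orange part above it at (300,175) and the stand base around (305,150). I measure the cap's top face.

```bash
python3 - <<'E'
from h import *
f=grab('wrist');L,ax=leanR();o=np.array([517.6,-83.6,92])
p=f['pixels'].astype(int);u,v=np.meshgrid(np.arange(275,320),np.arange(155,220));P=depth(f,np.c_[u.ravel(),v.ravel()])
Q=(P-o)@np.c_[L.as_matrix()[:,0],L.as_matrix()[:,1],ax]
k=(Q[:,2]>92)&(Q[:,2]<104)&(abs(Q[:,0])<30)&(abs(Q[:,1])<30)
s=Q[k];print(k.sum(),'x',np.percentile(s[:,0],[3,50,97]).round(1),'y',np.percentile(s[:,1],[3,50,97]).round(1),'z',np.percentile(s[:,2],[3,50,97]).round(1))
for a in range(-30,100,14):
    s=Q[(Q[:,2]>=a)&(Q[:,2]<a+14)&(abs(Q[:,0])<18)&(abs(Q[:,1])<18)]
    if len(s)>5:print(a,len(s),'x',np.percentile(s[:,0],[3,50,97]).round(1),'y',np.percentile(s[:,1],[3,50,97]).round(1))
E
```

```text
687 x [-10.    0.9  11.1] y [-6.3  2.2 11. ] z [96.3 97.8 99. ]
-30 54 x [ 5.4 11.5 13.3] y [-13.3   1.7  16.5]
-16 179 x [-10.1   5.4  13.3] y [-15.9   4.4  17.3]
-2 92 x [-6.   9.4 12.7] y [-9.8  7.4 14.2]
12 45 x [ 6.  11.4 11.9] y [-5.5  4.2 11.6]
26 49 x [ 6.3 11.3 12. ] y [-7.4  3.3 11.7]
40 74 x [-4.8 11.  13.1] y [-5.9  5.7 12.6]
54 55 x [-5.1 10.5 12.9] y [-3.5  8.7 12. ]
68 74 x [ 7.  12.6 13. ] y [-4.5  4.5 11.7]
82 150 x [-5.2 11.2 12.7] y [-4.5  5.4 12.2]
96 671 x [-10.    0.8  10.9] y [-6.3  2.1 10.9]
```

```bash
sed -i '$a L,ax=leanR();o=np.array([517.6,-83.6,92])+0.7*L.as_matrix()[:,0]+2.4*L.as_matrix()[:,1]' h.py; python3 - <<'E'
from h import *
to(o+165*ax,L);print((o+35*ax).round(1))
E
```

```text
pos [473.8 -51.7 255.6] rpy [-3.14   0.35   2.929] F [-0.2 -0.1  0.1] grip 0.0 op 0.997 t 11.8
shift rows 2 x [ 0.202 -0.39   0.114]
turn rows 1 x [-0.0003  0.0004  0.0002]
[505.8 -78.6 124.6]
```

```bash
python3 -m inch '[[0,0,0,0.2,-0.39,0.11,0],[0,0,0,0.2,-0.39,0.11,0],[0,0,0,0,0,0.7,0],[0,0,0,0,0,0.7,0],[0,0,0,0,0,0.7,0],[0,0,0,0,0,0,0]]'
python3 - <<'E'
from h import *
to(o+35*ax,L)
E
```

```text
clock: 12.3
eef_pos: [480.1, -72.9, 195.6]
tcp_rot: [-3.14, 0.347, 2.93]
contact_force: [-0.8, 0.6, -0.5]
opening: 1.001
grasp_force: 0.0
pos [480.1 -72.9 195.6] rpy [-3.14   0.347  2.93 ] F [-0.8  0.6 -0.5] grip 0.0 op 1.001 t 12.3
shift rows 4 x [-0.006 -0.     0.756]
turn rows 1 x [-0.0003 -0.0006  0.0005]
```

```bash
python3 -m inch '[[0,0,0,0,0,0.75,0],[0,0,0,0,0,0.75,0],[0,0,0,0,0,0.75,0],[0,0,0,0,0,0.75,0],[0,0,0,0,0,0,0],[0,0,0,0,0,0,0.3]]'
python3 -m inch '[[0,0,0,0,0,0,0.5],[0,0,0,0,0,0,0.7],[0,0,0,0,0,0,0.8],[0,0,0,0,0,0,1],[0,0,0,0,0,0,1],[0,0,0,0,0,0,1]]' 30
python3 - <<'E'
from h import *
to(o+35*ax,L);grab('wrist','w7.png')
E
```

```text
clock: 12.8
eef_pos: [505.8, -78.3, 127.8]
tcp_rot: [-3.14, 0.35, 2.932]
contact_force: [-1.1, 0.2, 0.3]
opening: 0.883
grasp_force: 0.0
clock: 13.3
eef_pos: [506.3, -78.6, 128.9]
tcp_rot: [-3.139, 0.353, 2.934]
contact_force: [-3.3, 0.4, 9.8]
opening: 0.232
grasp_force: 33.5
pos [506.3 -78.6 128.9] rpy [-3.139  0.353  2.934] F [-3.3  0.4  9.8] grip 33.5 op 0.232 t 13.3
shift rows 1 x [ 0.08  -0.006  0.152]
turn rows 1 x [-0.0001  0.0014  0.0016]
```

View pics/w7.png

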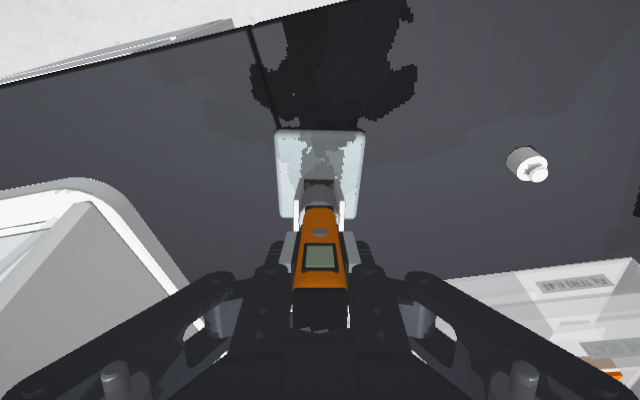

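The handle is centred between the pads at (320,240) and gripped at 20 mm width. I draw it out along its axis.

```bash
python3 -m inch '[[0,0,0,0,0,-0.3,1],[0,0,0,0,0,-0.4,1],[0,0,0,0,0,-0.5,1],[0,0,0,0,0,-0.5,1],[0,0,0,0,0,-0.5,1],[0,0,0,0,0,-0.5,1],[0,0,0,0,0,-0.5,1],[0,0,0,0,0,-0.5,1]]' 40
python3 -m inch '[[0,0,0,0,0,-0.5,1],[0,0,0,0,0,-0.5,1],[0,0,0,0,0,-0.5,1],[0,0,0,0,0,0,1]]' 40
python3 - <<'E'
from h import *
s=r.sense();to([529.6,260.4,270],down(np.degrees(s['tcp_rot'][2])))
E
```

```text
clock: 14.02
eef_pos: [474.2, -71.5, 216.1]
tcp_rot: [-3.14, 0.353, 2.934]
contact_force: [0.5, 0.2, -0.4]
opening: 0.233
grasp_force: 39.2
clock: 14.35
eef_pos: [462.5, -68.9, 252.9]
tcp_rot: [-3.14, 0.356, 2.934]
contact_force: [0.8, 0.2, -1.0]
opening: 0.231
grasp_force: 39.3
pos [462.5 -68.9 252.9] rpy [-3.14   0.356  2.934] F [ 0.8  0.2 -1. ] grip 39.3 op 0.231 t 14.35
shift rows 16 x [-0.01   0.84  -0.044]
turn rows 4 x [-0.0001  0.0283 -0.    ]
```

```bash
python3 -m inch '[[0,0,0,0,0,-0.4,1],[0,0.028,0,0,0,0,1],[0,0.028,0,0,0,0,1],[0,0.028,0,0,0,0,1],[0,0.029,0,0,0,0,1],[0,0,0,0,0,0,1]]'
python3 - <<'E'
from h import *
s=r.sense();to([529.6,260.4,265],down(np.degrees(s['tcp_rot'][2])))
E
```

```text
clock: 14.85
eef_pos: [461.0, -68.6, 259.4]
tcp_rot: [-3.14, -0.006, 2.933]
contact_force: [0.3, 0.5, -1.3]
opening: 0.232
grasp_force: 39.2
pos [461.  -68.6 259.4] rpy [-3.14  -0.006  2.933] F [ 0.3  0.5 -1.3] grip 39.2 op 0.232 t 14.85
shift rows 16 x [ 0.002  0.84  -0.016]
turn rows 1 x [-0.0006 -0.0018  0.    ]
```

```bash
python3 -m inch '[[0,-0.002,0,0,0.5,-0.03,1],[0,0,0,0,0.8,-0.03,1],[0,0,0,0,0.84,-0.02,1],[0,0,0,0,0.84,-0.02,1],[0,0,0,0,0.84,-0.02,1],[0,0,0,0,0.84,-0.02,1],[0,0,0,0,0.84,-0.02,1],[0,0,0,0,0.84,-0.02,1]]'
python3 -m inch '[[0,0,0,0,0.84,-0.02,1],[0,0,0,0,0.84,-0.02,1],[0,0,0,0,0.84,-0.02,1],[0,0,0,0,0.84,-0.02,1],[0,0,0,0,0.84,0,1],[0,0,0,0,0.84,0,1],[0,0,0,0,0.84,0,1],[0,0,0,0,0.7,0,1]]'
python3 -m inch '[[0,0,0,0,0.5,0,1],[0,0,0,0,0,0,1],[0,0,0,0,0,0,1]]'
python3 - <<'E'
from h import *
s=r.sense();to([529.6,260.4,265],down(np.degrees(s['tcp_rot'][2])))
w=grab('wrist','w8.png')['pixels'];a=grab('scene','s8.png')['pixels'];b=grab('top','t8.png')['pixels']
o_=np.zeros((600,800,3),np.uint8);o_[:300,:480]=cv2.resize(w,(480,300));o_[300:,:400]=cv2.resize(a[120:270,210:410],(400,300));o_[300:,400:]=cv2.resize(b[140:260,220:380],(400,300))
cv2.imwrite('pics/m2.png',o_[:,:,::-1])
E
```

```text
clock: 15.52
eef_pos: [491.1, 87.8, 263.3]
tcp_rot: [-3.14, 0.006, 2.933]
contact_force: [0.7, -0.8, -0.8]
opening: 0.226
grasp_force: 39.3
clock: 16.18
eef_pos: [525.3, 249.1, 265.0]
tcp_rot: [-3.141, 0.005, 2.934]
contact_force: [-0.2, 0.1, -1.9]
opening: 0.229
grasp_force: 39.4
clock: 16.43
eef_pos: [528.0, 260.1, 265.0]
tcp_rot: [-3.139, 0.004, 2.934]
contact_force: [-0.2, 0.3, -1.0]
opening: 0.23
grasp_force: 39.4
pos [528.  260.1 265. ] rpy [-3.139  0.004  2.934] F [-0.2  0.3 -1. ] grip 39.4 op 0.23 t 16.43
shift rows 1 x [-0.061  0.024 -0.001]
turn rows 1 x [-0.0008  0.0012 -0.    ]
```

View pics/m2.png

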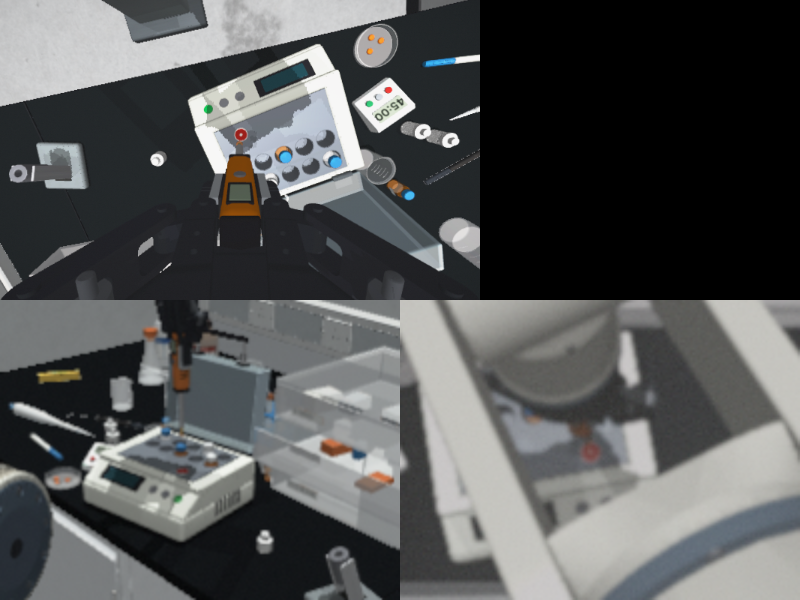

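Now the thermometer is upright above the dot, which appears at about (320,179) in the wrist picture, and the cover is open behind. I lower it most of the way and check numerically.

```bash
python3 -m inch '[[0,0,0,-0.06,0.02,0.4,1],[0,0,0,0,0,0.4,1],[0,0,0,0,0,0.4,1],[0,0,0,0,0,0.4,1],[0,0,0,0,0,0.4,1],[0,0,0,0,0,0,1],[0,0,0,0,0,0,1]]'
cat > meas.py <<'E'
from h import *
s=r.sense();to([529.6,260.4,214],down(np.degrees(s['tcp_rot'][2])))
M=R.from_euler('xyz',s['tcp_rot'])
f=grab('wrist');u,v=np.meshgrid(np.arange(270,372),np.arange(120,330));P=depth(f,np.c_[u.ravel(),v.ravel()])
Q=M.inv().apply(P-s['eef_pos']);rgb=f['pixels'][v.ravel(),u.ravel()].astype(int)
for a in range(-60,116,10):
    k=(Q[:,2]>=a)&(Q[:,2]<a+10)&(abs(Q[:,1])<(14 if a<35 else 7))&(abs(Q[:,0])<20)
    q=Q[k]
    if len(q)>4:print(a,len(q),'x',np.percentile(q[:,0],[5,50,95]).round(1),'y',np.percentile(q[:,1],[3,50,97]).round(1))
m=(rgb[:,0]-rgb[:,1]>60)&(rgb[:,0]-rgb[:,2]>60)&(abs(P[:,2]-85)<6)
d=np.c_[u.ravel(),v.ravel()][m].astype(np.float32);c,rad=cv2.minEnclosingCircle(d);print('dot px',c,rad,len(d),d.min(0),d.max(0),plane(f,[c],85).round(1),'tool',M.inv().apply(plane(f,[c],85)-s['eef_pos']).round(1))
E
python3 meas.py
```

```text
clock: 17.17
eef_pos: [529.6, 259.9, 214.3]
tcp_rot: [-3.138, 0.002, 2.933]
contact_force: [-0.3, -0.5, -2.1]
opening: 0.234
grasp_force: 39.4
pos [529.6 259.9 214.3] rpy [-3.138e+00  2.000e-03  2.933e+00] F [-0.3 -0.5 -2.1] grip 39.4 op 0.234 t 17.17
shift rows 1 x [0.004 0.021 0.01 ]
turn rows 1 x [-0.001   0.0007 -0.    ]
-60 3009 x [-0.9  8.8 13.1] y [-11.8  -0.2  11.7]
-50 1223 x [-3.9 12.7 14.1] y [-12.7   0.1  12.9]
-40 1044 x [ 2.4 12.  14.3] y [-13.   -0.6  12.8]
-30 562 x [ 9.1 12.3 14.2] y [-13.3   0.2  13.3]
-20 549 x [ 9.4 12.2 14.3] y [-13.   -0.2  13. ]
-10 315 x [ 8.9 12.1 14.2] y [-12.8  -0.2  12.7]
0 235 x [ 8.  12.7 13.3] y [-10.   -0.1   9.2]
10 203 x [ 8.  12.7 13.3] y [-10.3  -0.7   8.9]
20 163 x [ 9.  12.8 13.3] y [-9.7 -1.3  8.4]
30 93 x [10.1 11.9 12.6] y [-9.6 -0.7  8.1]
60 25 x [3.8 4.9 5.2] y [-3.2 -0.8  2.2]
70 38 x [1.5 4.5 5. ] y [-4.7 -0.8  3.1]
80 31 x [2.5 4.4 5.1] y [-4.8 -0.8  2.4]
90 25 x [3.3 4.6 5. ] y [-4.2 -0.8  2.5]
110 35 x [0.7 3.1 5. ] y [-4.5 -0.9  2.7]
dot px (321.0833435058594, 189.0) 9.138303756713867 169 [312. 181.] [330. 197.] [[529.8 260.5  85. ]] tool [[  0.3   1.1 129.2]]
```

```bash
python3 -m inch '[[0,0,0,-0.02,0.075,0.1,1],[0,0,0,0,0,0.1,1],[0,0,0,0,0,0.1,1],[0,0,0,0,0,0.1,1],[0,0,0,0,0,0.08,1],[0,0,0,0,0,0,1],[0,0,0,0,0,0,1],[0,0,0,0,0,0,1]]'
python3 - <<'E'
from h import *
L=[]
for i in range(6): L.append(r.sense()['contact_force'][2]); grab_frame('wrist')
print(np.round(L,1))
E
python3 meas.py
```

```text
clock: 17.88
eef_pos: [531.0, 261.8, 203.4]
tcp_rot: [-3.14, 0.004, 2.933]
contact_force: [-0.5, -0.5, -0.7]
opening: 0.231
grasp_force: 39.4
[-0.7 -1.1 -0.5 -1.1 -0.1 -0.3]
pos [531.  261.8 203.3] rpy [-3.14   0.004  2.933] F [ 0.8  0.  -0.5] grip 39.4 op 0.228 t 18.18
shift rows 1 x [ 0.04  -0.068 -0.427]
turn rows 1 x [-0.0006  0.0012 -0.    ]
-60 3009 x [-0.9  8.8 13.1] y [-11.8  -0.2  11.8]
-50 1227 x [-3.7 12.7 14.1] y [-12.7  -0.2  12.8]
-40 1042 x [ 2.8 12.  14.2] y [-13.   -0.2  12.8]
-30 561 x [ 8.9 12.2 14.1] y [-13.3  -0.2  13.2]
-20 539 x [ 9.3 12.2 14.2] y [-13.   -0.2  13.1]
-10 321 x [ 8.6 12.2 14.2] y [-12.6  -0.1  12.6]
0 234 x [ 8.2 12.6 13.3] y [-10.1  -0.1   9.2]
10 203 x [ 8.1 12.7 13.3] y [-10.3  -0.7   8.9]
20 161 x [ 8.6 12.7 13.3] y [-9.7 -0.7  8.5]
30 93 x [10.2 11.9 12.5] y [-9.6 -0.7  8.2]
60 26 x [3.7 4.8 5.2] y [-3.7 -0.8  2.2]
70 37 x [1.8 4.4 5.2] y [-4.6 -0.8  3. ]
80 33 x [1.4 4.4 5.1] y [-4.7 -0.8  2.5]
90 23 x [3.1 4.5 5. ] y [-4.1 -0.8  2.5]
100 5 x [2.4 3.1 4.4] y [-2.5 -0.8  0.8]
110 383 x [-8.8  7.5 18.5] y [-6.3  1.   6.4]
dot px (318.5, 190.6999969482422) 9.525856018066406 178 [309. 182.] [328. 198.] [[529.8 260.5  85. ]] tool [[  1.3  -1.3 118.3]]
```

```bash
for i in 1; do python3 -m inch '[[0,0,0,0.01,-0.01,0.04,1],[0,0,0,0,0,0.04,1],[0,0,0,0,0,0.04,1],[0,0,0,0,0,0.04,1],[0,0,0,0,0,0,1],[0,0,0,0,0,0,1],[0,0,0,0,0,0,1]]'; done
python3 -m inch '[[0,0,0,0,0,0.04,1],[0,0,0,0,0,0,1],[0,0,0,0,0,0,1],[0,0,0,0,0,0,1]]'
python3 -m inch '[[0,0,0,0,0,0.04,1],[0,0,0,0,0,0,1],[0,0,0,0,0,0,1],[0,0,0,0,0,0,1]]'
python3 - <<'E'
from h import *
L=[]
for i in range(8): s=r.sense();L.append(list(s['contact_force'])+[s['eef_pos'][2]]); grab_frame('wrist')
print(np.mean(L,0).round(2))
E
```

```text
clock: 18.82
eef_pos: [530.7, 261.6, 199.4]
tcp_rot: [-3.14, 0.004, 2.933]
contact_force: [-0.2, -0.6, 0.0]
opening: 0.231
grasp_force: 39.5
clock: 19.15
eef_pos: [530.7, 261.6, 198.3]
tcp_rot: [-3.14, 0.004, 2.933]
contact_force: [-0.2, -0.7, 0.5]
opening: 0.228
grasp_force: 39.6
clock: 19.48
eef_pos: [530.7, 261.6, 197.3]
tcp_rot: [-3.14, 0.004, 2.933]
contact_force: [-0.1, -0.0, 1.4]
opening: 0.233
grasp_force: 39.7
[-1.1000e-01  1.0000e-01  6.6000e-01  1.9728e+02]
```

```bash
python3 -m inch '[[0,0,0,0,0,0.04,1],[0,0,0,0,0,0.04,1],[0,0,0,0,0,0.04,1],[0,0,0,0,0,0.02,1],[0,0,0,0,0,0,1],[0,0,0,0,0,0,1],[0,0,0,0,0,0,1],[0,0,0,0,0,0,1]]'
python3 - <<'E'
from h import *
L=[]
for i in range(12): s=r.sense();L.append(list(s['contact_force'])+[s['eef_pos'][2]]); grab_frame('wrist')
print(np.mean(L,0).round(2))
E
python3 meas.py | sed -n '1,3p;/^60/p;/^90/p;/dot/p'
```

```text
clock: 20.55
eef_pos: [530.7, 261.6, 193.8]
tcp_rot: [-3.14, 0.004, 2.933]
contact_force: [-0.4, -1.0, 1.9]
opening: 0.23
grasp_force: 39.8
[ 4.0000e-02 -4.5000e-01  2.2200e+00  1.9378e+02]
pos [530.7 261.6 193.8] rpy [-3.14   0.004  2.933] F [-0.2 -0.3  2.2] grip 39.8 op 0.229 t 21.15
shift rows 1 x [ 0.03  -0.058 -0.809]
turn rows 1 x [-0.0006  0.0012 -0.    ]
60 27 x [3.7 4.8 5.2] y [-3.8 -0.8  2.2]
90 26 x [3.3 4.4 5.1] y [-4.2 -0.8  2.5]
dot px (318.7178649902344, 193.93016052246094) 9.776701927185059 174 [309. 185.] [328. 201.] [[530.  260.4  85. ]] tool [[  0.9  -1.1 108.8]]
```

Net force is about 3 N, the tip is within 1 mm of the dot centre and the thermometer is upright. I hand the job in.

```bash
python3 -c "
from rig import r
print(r.sign_off())"
```

```text
the job is handed in; nothing more can be done
None
```

I handed the job in with the cover open and let go on its stop, and the thermometer held upright. Its tip was within about 1 mm of the dot centre, pushed in about 5 mm at roughly 3 N; the hand-in returned no verdict.

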